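# Load a circuit module and index the rotary test fixture

## Task

Press the circuit module into the matching recess on the rotary fixture until it sits flat on the recess floor, then click the fixture's thumb lever, one stroke at a time and letting it spring back after each, until the nose of the module points at the pointer post; the table only steps one way, so do not click past it. Then push the toggle switch on the test box all the way over. Leave the phone shell and the power adapter where they lie.

Things in the scene. Friction and masses are not known exactly. Their poses are not given: they have to be found in the camera images.
- module: Loose black module with a green circuit board on top. Origin: centre of the underside of its wide part; z up. Wide part 80 mm (x) by 50 mm (y), centred; a nose continues it along +x from x = 40 to 74 mm, off-centre, from y = -3 to 25 mm. Sides upright, 26 mm high (chips to 33 mm). About 0.2 kg, centre of mass near x = 15 mm.
- nest (a point): On the floor of the recess on the fixture's 200 mm aluminium turntable; x points to the recess's nose end, z up. A seated module has this very position and heading. Recess: the module's outline with 2 mm play all round, grey walls 10 mm high, 9 mm thick (a thick block beside the nose). Floor 54 mm, wall tops 64 mm above the bench. The turntable axis is at x = 17, y = 11 mm in this frame.
- post (a point): Tip of the steel pointer post, 78 mm above the bench, 125 mm from the turntable axis, 16 mm wide, fixed on the fixture's rim. The recess nose points straight at it when the joint turntable reads 1.257.
- fixture: The fixed base of the rotary fixture: grey disc, 210 mm diameter. Origin on the bench on the turntable axis, z up. Seen in its frame the post lies 72 degrees counter-clockwise of +x, and the thumb lever sticks out to -y.
- turntable (a joint): Turntable angle, rad, counter-clockwise from above; 0: recess nose along the fixture's +x. Rests in notches at multiples of 0.314 rad (18 degrees), held by a sprung ball (about 0.5 N m). Starts 2 to 4 notches before the post (1.257). Each lever stroke advances it one notch (+0.314); the lever cannot step it back.
- thumb_lever (a joint): Lever angle about the turntable axis, rad, counter-clockwise from above: 0 at rest, 0.45 at its stop; springs back when let go. The first 0.11 rad are free play; beyond about 0.32 the table falls into the next notch by itself. The lever must come right back to rest (below 0.02) before it can drive the next notch. Up to about 10 N at the tab.
- lever_tab (a point): Middle of the lever's upright black thumb tab, 155 mm from the turntable axis, 65 mm above the bench. Tab: 26 mm radially (its x, away from the axis), 10 mm thick along the stroke (y), from 31 to 87 mm above the bench. At rest the lever lies 13 degrees clockwise of the fixture's -y, at the stop 13 degrees counter-clockwise of it. Lever arm: flat bar at 31 to 39 mm.
- test_box: Fixed grey test box, 120 (x) by 100 (y) by 35 mm high, origin under its centre; the toggle switch stands on top. The toggle's hinge is above the centre.
- switch (a joint): Toggle switch on the test box: 0 leaning to the box's -x (off, starts within 0.12 of it), 1.0 leaning to +x (on). It swings freely about a horizontal axis along the box's y, over the box's centre, 57 mm above the bench, and stays where left; under 1 N at the knob.
- switch_tip (a point): Centre of the toggle's black ball knob (26 mm diameter), 80 mm from its hinge; 127 mm above the bench when off or on and 137 mm half-way; it travels 77 mm along the box's +x from off to on.
- phone_shell: Bystander: white phone shell, 150 by 75 by 9 mm, origin under its centre.
- adapter: Bystander: black power adapter, 120 by 52 by 32 mm, origin under its centre.

How it is judged:
On the way, in this order (a step that is already met when the one before it is completed fails the run):
1. the module sits flat in the recess, before the table has been turned to the post (horizontal distance between module and nest below 0.005 m and z of module in the frame of nest below 0.003 m and angle between the x axis of module and the x axis of nest, either way round below 0.1 rad and contact force between the fingers and module below 0.1 N and value of joint turntable below 0.8 rad), for 0.2 s.
2. the lever makes a first stroke (value of joint thumb_lever above 0.25 rad).
3. the lever springs back (value of joint thumb_lever below 0.06 rad).
4. the lever makes a second stroke (value of joint thumb_lever above 0.25 rad).
5. the turntable rests in the notch at the post, the lever back at rest (value of joint turntable between 1.157 and 1.357 rad and value of joint thumb_lever below 0.06 rad), for 0.2 s.
6. the toggle switch is pushed over (value of joint switch above 0.85 rad).
At the end, for the whole second after the job is handed in: The module lies at rest flat in the recess (within 5 mm and 0.1 rad of its place, underside within 3 mm of the floor), the turntable is in the notch where the nose points at the post (1.257 +- 0.1 rad), the thumb lever is back at rest (below 0.06 rad) and the switch is over (above 0.85 rad) (all of step 5 and horizontal distance between module and nest below 0.005 m and z of module in the frame of nest below 0.003 m and angle between the x axis of module and the x axis of nest, either way round below 0.1 rad and angle between module's own z axis and vertical below 0.05 rad and linear speed of module below 0.02 m/s and value of joint switch above 0.85 rad); the robot touches nothing.
It fails at once if the phone shell or the adapter is moved by more than 30 mm (distance of any of phone_shell, adapter from where it was at the start of the episode above 0.03 m).
It also fails if it takes over 61 s, if anything falls off the work surface, if the arm or the gripper's body presses on something with over 40 N, if the wrist force passes 120 N, or if a joint passes its speed limit or range.

## Robot

A 6-joint arm with a two-finger parallel gripper is mounted at the origin on the work surface. World frame = base frame: x ahead of the robot, y to its left, z up, the work surface at z = 0. Lengths are in m, angles in rad, forces in N, time in s.
With the tool pointing down it reaches from about 0.3 to 0.775 m from the base axis. Payload 14.6 kg.
Tool frame: the origin (TCP) lies at the very end of the fingers, on their centre line; the grasp point (between the pads) lies 19 mm behind it (env.grip_depth is the distance from the TCP to the grasp point, in m); z points along the fingers, y is the line along which they close (so a half turn about z gives the same grasp; the last joint's range is limited). The gripper opens to 85 mm and grips with 20 to 120 N. Pads are 22 mm wide; open, the fingers measure 114 mm over their backs; the gripper's body (76 mm by 85 mm) begins 54 mm behind the grasp point. The pads swing forward as they close: fully open they stand 13 mm farther back than shut.
Start: joints at [-1.218, 0.3, 1.521, -0, 1.321, -0.067], TCP at [0.224, -0.502, 0.231] pointing down, gripper open.
Joint ranges: [-3.03, 3.03], [-0.79, 2.21], [0.23, 2.52], [-1.04, 4.18], [0, 3.07], [-2.55, 2.55]. Speed limits (rad/s): [2.22, 2.22, 2.57, 3.14, 3.14, 3.14].

## Interface

Orientations are given as a unit quaternion [w, x, y, z].
In Python, from plant import get_obs, vision, env, search_frame gives the robot as it stands. The module is installed in compiled form; this text tells all that it offers.
- The arm moves only by the tool send_rows, never from a script. Its arguments are lists of equal length, an entry for each row: "xyz": the shift along the tool's x, y, z in units of 50 mm (1.0 is 50 mm), a list of three; "twist": the turn about the tool's z in rad; "hand": the closure, from 0 (fully open) to 1 (shut). A call has exactly 10 rows; each row shifts and turns the commanded pose from where the row before left it, along the tool's axes as they then stand; what a row does not reach is not made up. A row lasts 1/8 s, in which the tool goes at most 62.5 mm and 10.7 degrees, less where a joint would pass 70% of its speed; a pose out of reach is approached as far as the arm can. A call is refused whole if a number of a shift passes 1 or a number of a turn 0.188, either way. A call with a gripper value outside its range is refused whole. The fingers move at their own pace and stop on an object; "newtons" is the grip in N (left out, the last holds). Time passes only in rows, so rows that do not move let the fingers close, or fill a call up. It gives the time, the measured TCP pose, the force, the opening and the grip force at its end, in the units of the state.
- get_obs(): the state, without advancing time (a new reading comes with each control period).
- vision.camera(name): name is "scene" or "top"; returns (picture, depth): 384x512x3 uint8, blue, green, red; 384x512 float32, m along the optical axis (not along the pixel's ray), 0 where there is no reading.
- vision.camera_model(name): a dict with "K" (3x3 intrinsics, pixels), "R" (3x3) and "t" (3): a world point X has camera coordinates R X + t. Camera axes: x right, y down, z forward; pixel columns grow to the right and rows downward; lengths in m; the calibration is good to about 2 mm. A picture is of the moment at which its call begins. camera_model takes no time and is no camera call.
- env.close_job(): hands the job in; it is judged then, once.
Trained networks look in the newest picture that a camera, given by its name, has taken for a name from the list of things; names that differ only in an ending like _2 or _b are one class to them, and where a whole thing is asked for, a point or a joint stands for the part that bears it (a point fixed in the world has none). Each returns a list of dicts, best first, with "p" (0 to 1); they miss things now and then, are a little off and sometimes report something else, mostly with a low value. They report only what shows in the picture. A call takes as long as a camera call.
- search_frame(camera, thing): "location" ([x, y, z] in m, in world coordinates, good to about 4 mm: the middle of the surface that is visible of it).
The state is a dict: "time": time; "joint_positions": joint angles; "joint_velocities": joint speeds; "tau": joint torques, N m; "ee_pos": TCP position; "orientation": TCP orientation; "ft_force": force on the tool from outside, world axes, zero at the start; "wrist_torque": the same for the moment, N m; "opening": opening from 0.0 (shut) to 1.0 (fully open); "grip_force": force on a finger pad.
Only numpy, scipy, OpenCV 4.12 (cv2) and the standard library are available. Lean on these libraries where they do the work, as an engineer would, in place of code of your own. Each camera call takes 0.05 s, during which the arm holds its last target. There are 200 camera calls.

## Working session

There is one attempt and no reset: what is moved stays moved. The work goes in short steps, Python scripts to look and compute and a tool call to move; the robot and the scene stay as the last step left them, time stands still between calls to the robot, and variables do not carry over. Pictures are saved under pics/ and viewed, at most 10 in all, crops included, and the job is handed in when it is done.

Besides the shell and the picture viewer there is one more tool, called after "Request:" in YAML: its name, and indented under it one key for each argument. send_rows: Moves the arm, as the interface text tells. Its arguments: {"type":"object","properties":{"xyz":{"type":"array","items":{"type":"array","items":{"type":"number"}}},"twist":{"type":"array","items":{"type":"number"}},"hand":{"type":"array","items":{"type":"number"}},"newtons":{"type":"number"}},"required":["xyz","twist","hand"]}

```bash
mkdir -p pics; cat > h.py <<'E'
import numpy as np, cv2
from plant import get_obs, vision, env, search_frame
def cam(n):
    im,d=vision.camera(n); m=vision.camera_model(n); return im,d,m
def world(d,m):
    K=m["K"];v,u=np.mgrid[:384,:512]
    c=np.stack([(u-K[0][2])/K[0][0]*d,(v-K[1][2])/K[1][1]*d,d],-1)
    return (c-np.array(m["t"]))@np.array(m["R"])
E
python3 - <<'E'
from h import *
for n in ("top","scene"):
    im,d,m=cam(n); cv2.imwrite(f"pics/{n}0.png",im); np.savez(f"{n}0.npz",im=im,W=world(d,m),d=d)
    print(n,m)
    for t in ("module","nest","post","fixture","turntable","thumb_lever","lever_tab","test_box","switch","switch_tip","phone_shell","adapter"):
        r=search_frame(n,t); print(t,[(np.round(x["location"],3).tolist(),round(x["p"],2)) for x in r[:2]])
print(get_obs())
E
```

```text
top {'K': array([[381.45436488,   0.        , 254.20473715],
       [  0.        , 381.45436488, 190.64962001],
       [  0.        ,   0.        ,   1.        ]]), 'R': array([[ 0.01026176, -0.99977364, -0.01863759],
       [-0.99328033, -0.00804285, -0.11545349],
       [ 0.11527746,  0.01969711, -0.99313802]]), 't': array([-0.01747817,  0.53836988,  1.15018489])}
module [([0.43, -0.266, 0.026], 0.68)]
nest [([0.51, 0.015, 0.037], 0.74), ([0.514, 0.152, 0.052], 0.69)]
post [([0.515, 0.148, 0.055], 0.66)]
fixture [([0.511, 0.146, 0.056], 0.6)]
turntable [([0.517, 0.154, 0.052], 0.93)]
thumb_lever [([0.508, 0.017, 0.037], 0.64)]
lever_tab [([0.511, 0.02, 0.038], 0.57)]
test_box [([0.609, -0.209, 0.034], 0.83)]
switch []
switch_tip [([0.516, 0.15, 0.052], 0.61), ([0.641, -0.212, 0.134], 0.45)]
phone_shell [([0.434, 0.443, 0.01], 0.68), ([0.517, 0.154, 0.052], 0.33)]
adapter [([0.531, -0.487, 0.031], 0.88)]
scene {'K': array([[402.06677209,   0.        , 259.70342816],
       [  0.        , 402.06677209, 190.5334231 ],
       [  0.        ,   0.        ,   1.        ]]), 'R': array([[ 
[... 744 characters left out ...]
rray([-1.21763185e+00,  2.99881690e-01,  1.52098457e+00, -7.55079426e-06,
        1.32070662e+00, -6.65735110e-02]), 'joint_velocities': array([-4.56635320e-05, -9.78038177e-04, -6.90873451e-04,  1.99371699e-04,
       -3.23165244e-04,  2.79971778e-04]), 'tau': array([-1.28029271e-03, -5.43354857e+01, -3.61982274e+01, -1.11256450e-04,
        5.28600576e-04, -4.22742085e-05]), 'ee_pos': array([ 0.22414376, -0.50224854,  0.23129716]), 'orientation': array([ 1.03063529e-05,  9.78058021e-01,  2.08332683e-01, -2.20878820e-06]), 'ft_force': array([0.49742801, 0.06908803, 1.07325048]), 'wrist_torque': array([-0.03116663,  0.04107848,  0.05592776]), 'grip_force': 0.0, 'opening': 1.0057222659950522}
```

View pics/top0.png

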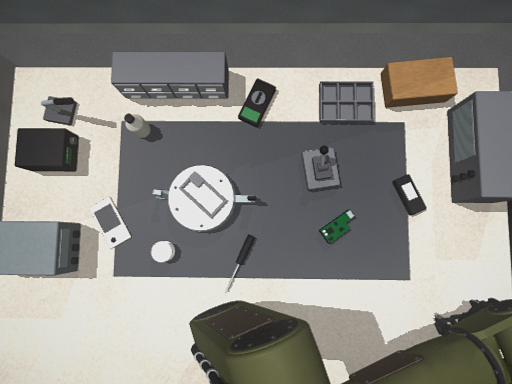

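View pics/scene0.png

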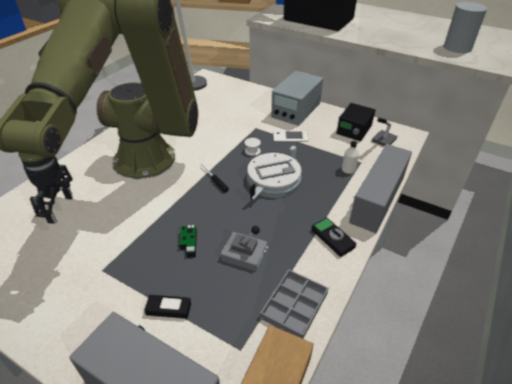

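The top view shows the fixture at (202,198) with its lever at right (248,199) and the post at left (158,194). The module is at (337,228), the test box at (321,170), the phone shell at (110,222) and the adapter at (409,195).

```bash
python3 - <<'E'
from h import *
z=np.load("top0.npz"); im,W=z["im"],z["W"]
def crop(r0,c0,h,w,s): return cv2.resize(im[r0:r0+h,c0:c0+w],None,fx=s,fy=s,interpolation=cv2.INTER_CUBIC)
a=crop(150,150,100,120,4); b=crop(140,295,50,60,5); c=crop(200,310,50,60,5)
o=np.zeros((500,790,3),np.uint8); o[:400,:480]=a; o[:250,485:785]=b; o[250:500,485:785]=c
cv2.imwrite("pics/crop.png",o)
# heights: table
def dump(r0,r1,c0,c1,st=1):
    for r in range(r0,r1,st): print(r,' '.join('%3d'%(1000*W[r,c,2]) for c in range(c0,c1,st)))
dump(140,190,298,346,2); print(); dump(160,236,152,262,3)
E
```

```text
140   0   0   2  -2   2   3   0  -1  -4   1   3   3  -1  -1  -1   0   1   2   3   2   0  -1   3   0
142   1   1   0   0   0   2   0   0  -1  -2   2  -1   1  -1   3   0   0   1   0   1  -1   7   1  -2
144  -3   1   0   0  -2   0   1  -5  -2   0   2   2   0   3   1  -3  -2   2  -5  -1   0   2  -1  -2
146   2  -2   0  -2   2  -6   0   0   0  -1   0   0 138 137 137   0   0   2   6   3   1   0   2   0
148   0   0   0  -3  -2   1   0   2  -3   1   0 131 136 140 138 134  32  32   0   0  -1  -4   2   1
150   1   1   0   0   0  -2  27  24  31  32  32 133 141 139 140 133  34  31  -3  -5   1   0   2   0
152  -2   0  -1  33  28  31  36  37  31  35  34 125 130 132 134  33  38  35  32   0   0  -1   2   0
154  -3   0  22  33  35  35  33  32  33  29  28  33 111 116  37  32  36  35  30  -1   1   1   0  -5
156   0   1  18  32  32  33  31  38  34  52  57  59 104 106  63  57  32  33  33  -3   0  -1  -1  -1
158  -5  -1   9  32  34  33  34  46  58  61  58  55 101  97  58  64  32  36  31   0   0   1   3   3
160   2   6  -2  35  35  39  36  38  60  59  54  55  91  94  57  58  30  29  35   0   0   3  -3   0

[... 4655 characters left out ...]
 51  53  53  51  51  55  52  54  52  24  21   5  -2   0  -5   0  -2   4   0  -1  -1   1  -1
226   0  -3   2   1  -1   1  -1   1   0  -1  -1  53  54  50  53  52  53  54  50  53  54  49  24   2   0   2   0   3   0  -1   1   0   0  -2  -2   1  -1
229   0   3 1204  -1   0  -1   1   3   2  -1   2   1   0  26  53  52  53  49  53  24  24  12  -1  -1  -3   0  -2   2   1   1   0   0  -4   2  -1   1   1
232   2   0  -5   1  -1  -2  -1   2  -2  -2   3   1   2   1  -1   2   0  -3   0   2   0   2   3   3  -3   0  -2   4   0   0   0  -2  -3   1  -3   0   2
235   0  -4   0  -1  -1   1   0  -2   1   1  -5   0   0  -1  -2  -1  -1  -2   5  -1   0  -3   0   1  -2   2   0   2  -1   0  -3   4  20  20   3   0  -4
```

View pics/crop.png

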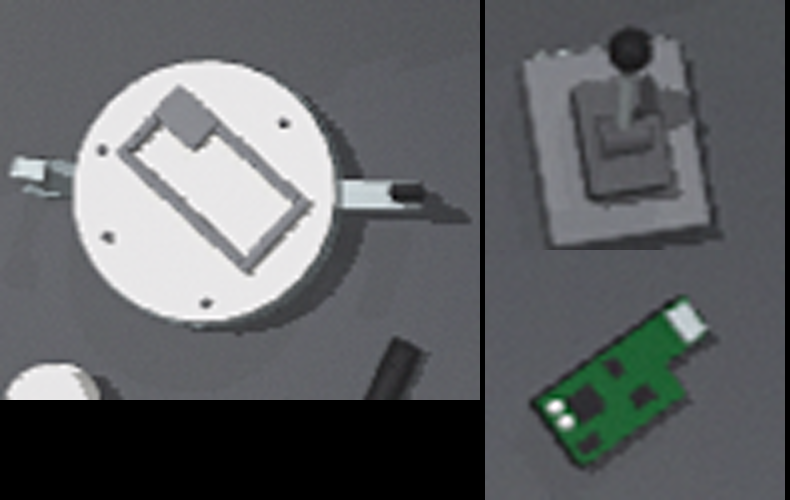

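```bash
cat >> h.py <<'E'
from scipy.optimize import minimize
def proj(P,m):
    c=np.asarray(P)@np.array(m["R"]).T+np.array(m["t"]); p=c@np.array(m["K"]).T; return p[:,:2]/p[:,2:]
def place(poly,z,x,y,a):
    c,s=np.cos(a),np.sin(a); q=np.asarray(poly,float)@np.array([[c,s],[-s,c]]); return np.c_[q+[x,y],np.full(len(q),z)]
S=4
def render(polys,m,sgn=(1,)):
    o=np.zeros((384*S,512*S),np.float32)
    for P,v in zip(polys,sgn):
        cv2.fillPoly(o,[np.round((proj(P,m)+.5)*S*16-8).astype(np.int32)],v,shift=4)
    return cv2.resize(o,(512,384),interpolation=cv2.INTER_AREA)
MOD=np.array([[-40,-25],[40,-25],[40,-3],[74,-3],[74,25],[-40,25]])/1000.
INN=np.array([[-42,-27],[42,-27],[42,-5],[76,-5],[76,27],[-42,27]])/1000.
OUT=np.array([[-51,-36],[85,-36],[85,36],[-51,36]])/1000.
BOX=np.array([[-60,-50],[60,-50],[60,50],[-60,50]])/1000.
def fit(views,polys,sgn,z,x0):
    # views: list of (mask float, weight, model)
    f=lambda p:sum((w*(render([place(q,z,*p) for q in polys],m,sgn)-k)**2).sum() for k,w,m in views)
    b=None
    for da in np.arange(-.3,.31,.1):
        s=np.array(x0)+[0,0,da]
        r=minimize(f,s,method="Nelder-Mead",options=dict(initial_simplex=s+np.array([[0,0,0],[.012,0,0],[0,.012,0],[0,0,.12]]),xatol=1e-4,fatol=.05))
        if b is None or r.fun<b.fun:b=r
    return b.x,b.fun
E
cat > fit0.py <<'E'
from h import *
V={}
for n in("top","scene"):
    z=np.load(n+"0.npz"); V[n]=(z["im"],z["W"],vision.camera_model(n))
def near(W,x,y,r): return (np.hypot(W[...,0]-x,W[...,1]-y)<r)
vs=[]
for n in V:
    im,W,m=V[n]; hsv=cv2.cvtColor(im,cv2.COLOR_BGR2HSV)
    k=(near(W,.43,-.27,.09)&(W[...,2]>.019)).astype(np.float32); vs.append((k,1.,m))
    print("mod",n,fit(vs[-1:],[MOD],(1,),.026,(.43,-.268,-.8)))
print("mod both",fit(vs,[MOD],(1,),.026,(.43,-.268,-.8)))
im,W,m=V["top"]
# disc
for n in V:
    im,W,m=V[n]; k=(near(W,.514,.15,.13)&(W[...,2]>.044)&(W[...,1]>.03)).astype(np.float32)
    w=near(W,.514,.15,.13)*1.
    t=np.linspace(0,2*np.pi,90); 
    for R in(.1,):
        f=lambda p:(w*(render([np.c_[p[0]+R*np.cos(t),p[1]+R*np.sin(t),0*t+.052]],m)-k)**2).sum()
        r=minimize(f,[.514,.15],method="Nelder-Mead",options=dict(initial_simplex=[[.51,.15],[.525,.15],[.51,.165]],xatol=1e-4)); print("disc",n,R,r.x,r.fun)
    ax=r.x
    g=im.astype(float).mean(2); 
    w=near(W,*ax,.088)*1.
    k=np.clip((225-g)/110,0,1).astype(np.float32)
    print("nest",n,fit([(k,w,m)],[OUT,INN],(1,0),.064,(ax[0]-.0,ax[1]-.01,.78)))
    q=near(W,.515,.15,.16)&(W[...,2]>.07)
    for nm,s in(("post",W[...,1]>.25),("tab",W[...,1]<.03)):
        p=W[q&s]; print(nm,len(p),p.mean(0),p.min(0),p.max(0))
    b=(near(W,.61,-.21,.1)&(W[...,2]>.018)&(W[...,2]<.08)).astype(np.float32)
    w=near(W,.61,-.21,.1)*1.
    print("box",fit([(b,w,m)],[BOX],(1,),.035,(.61,-.21,3.3)))
    kn=near(W,.64,-.21,.08)&(W[...,2]>.118); p=W[kn]; print("knob",p.mean(0),p.min(0),p.max(0))
E
python3 fit0.py
```

```text
mod top (array([ 0.42330586, -0.26033152, -0.94931805]), np.float64(10.11328125))
mod scene (array([ 0.42336596, -0.25774412, -0.95865104]), np.float64(23.58984375))
mod both (array([ 0.42359184, -0.25929192, -0.95369394]), np.float64(42.87890625))
disc top 0.1 [0.51549764 0.14944656] 58.2734375
nest top (array([0.51013795, 0.12755096, 0.84649595]), np.float64(53.5276818212717))
post 47 [0.52793191 0.27757872 0.07564719] [0.52060272 0.2652614  0.070019  ] [0.53619569 0.291147   0.08210369]
tab 19 [ 0.51293522 -0.00090309  0.08374373] [ 0.50872586 -0.00732925  0.07014516] [0.51651157 0.00757002 0.08900509]
box (array([ 0.60982118, -0.21726228,  3.29473873]), np.float64(85.03125))
knob [ 0.64600696 -0.21166697  0.13545846] [ 0.63555555 -0.22403824  0.11997437] [ 0.6591964  -0.20099842  0.1413024 ]
disc scene 0.1 [0.51500647 0.15263689] 57.6640625
nest scene (array([0.51502438, 0.12804569, 0.83979445]), np.float64(131.98820650375274))
post 21 [0.52998251 0.27849273 0.07847818] [0.52036575 0.26559464 0.07086257] [0.53692822 0.29277479 0.08361199]
tab 21 [ 5.14922992e-01 -2.32113754e-04  8.27449727e-02] [ 0.50836335 -0.00917498  0.07017816] [0.51910083 0.01031858 0.08969731]
box (array([ 0.61460039, -0.22270234,  3.30453076]), np.float64(96.20703125))
knob [ 0.64964947 -0.21340734  0.13470746] [ 0.63521534 -0.22192654  0.11942041] [ 0.65853572 -0.20028339  0.14313136]
```

Module at (0.4235,-0.259) heading -0.954, nest at about (0.5125,0.128) heading 0.84 (two notches before the post), and the knob leans to world +x, so it must be pushed towards -x.

```bash
cat > plan.py <<'E'
# usage: plan.py nrows x y z yaw [pad]  -> rows in tool axes; or several waypoints "n x y z yaw" after each other
import sys; from h import *
o=get_obs(); q=o["orientation"]; p=np.array(o["ee_pos"]); ya=2*np.arctan2(q[2],q[1])
ya=(ya+np.pi)%(2*np.pi)-np.pi
print("at",p.round(4),"yaw",round(ya,4),"t",round(o["time"],2),"F",o["ft_force"].round(1),"open",round(o["opening"],3),"grip",o["grip_force"])
a=list(map(float,sys.argv[1:])); X=[];T=[]
for i in range(0,len(a),5):
    n=int(a[i]); g=np.array(a[i+1:i+4]); gy=a[i+4]; p0=p.copy();y0=ya
    for k in range(1,n+1):
        w=p0+(g-p0)*k/n-p; c,s=np.cos(ya),np.sin(ya)
        r=np.round([(c*w[0]+s*w[1])/.05,(s*w[0]-c*w[1])/.05,-w[2]/.05],2)
        t=round(-((y0+(gy-y0)*k/n)-ya),3)
        X.append(r.tolist());T.append(t)
        p=p+.05*np.array([c*r[0]+s*r[1],s*r[0]-c*r[1],-r[2]]); ya-=t
print(len(X));print(X);print(T);print("end",p.round(4),round(ya,4))
E
python3 plan.py 10 .4323 -.2715 .09 -.954
```

```text
at [ 0.2241 -0.5022  0.2313] yaw 0.4197 t 1.3 F [0.5 0.1 1.1] open 1.006 grip 0.0
10
[[0.57, -0.25, 0.28], [0.53, -0.33, 0.29], [0.48, -0.39, 0.28], [0.41, -0.46, 0.28], [0.36, -0.51, 0.28], [0.28, -0.56, 0.29], [0.2, -0.59, 0.28], [0.12, -0.61, 0.28], [0.03, -0.62, 0.28], [-0.05, -0.62, 0.29]]
[np.float64(0.137), np.float64(0.138), np.float64(0.137), np.float64(0.137), np.float64(0.138), np.float64(0.137), np.float64(0.138), np.float64(0.137), np.float64(0.137), np.float64(0.138)]
end [ 0.4324 -0.2713  0.0898] -0.9543
```

Request:
send_rows:
  xyz:
    - [0.57,-0.25,0.28]
    - [0.53,-0.33,0.29]
    - [0.48,-0.39,0.28]
    - [0.41,-0.46,0.28]
    - [0.36,-0.51,0.28]
    - [0.28,-0.56,0.29]
    - [0.2,-0.59,0.28]
    - [0.12,-0.61,0.28]
    - [0.03,-0.62,0.28]
    - [-0.05,-0.62,0.29]
  twist: [0.137,0.138,0.137,0.137,0.138,0.137,0.138,0.137,0.137,0.138]
  hand: [0,0,0,0,0,0,0,0,0,0]

```text
time: 2.55
ee_pos: [0.4331, -0.2705, 0.0894]
orientation: [0.0, 0.887, -0.461, 0.0]
ft_force: [0.2, 0.4, 0.6]
opening: 0.995
grip_force: 0.0
```

```bash
python3 plan.py 7 .4323 -.2715 .01 -.954
```

```text
at [ 0.4331 -0.2705  0.0894] yaw -0.9587 t 2.55 F [0.2 0.4 0.6] open 0.995 grip 0.0
7
[[0.0, 0.0, 0.23], [0.0, 0.01, 0.22], [0.0, 0.0, 0.23], [0.0, 0.0, 0.23], [0.0, 0.01, 0.22], [0.01, 0.0, 0.23], [-0.0, 0.0, 0.23]]
[np.float64(-0.001), np.float64(-0.0), np.float64(-0.001), np.float64(-0.001), np.float64(-0.0), np.float64(-0.001), np.float64(-0.001)]
end [ 0.4326 -0.2715  0.0099] -0.9537
```

Request:
send_rows:
  xyz:
    - [0,0.01,0.32]
    - [0,0.01,0.32]
    - [0,0,0.32]
    - [0,0,0.32]
    - [0,0,0.31]
    - [0,0,0]
    - [0,0,0]
    - [0,0,0]
    - [0,0,0]
    - [0,0,0]
  twist: [0,0,0,0,0,0,0,0,0,0]
  hand: [0,0,0,0,0,0,1,1,1,1]
  newtons: 40

```text
time: 3.8
ee_pos: [0.432, -0.2721, 0.0111]
orientation: [0.0, 0.888, -0.459, 0.001]
ft_force: [-0.4, 1.3, 5.1]
opening: 0.575
grip_force: 42.0
```

```bash
python3 plan.py 4 .433 -.271 .13 -.954
```

```text
at [ 0.432  -0.2721  0.0111] yaw -0.9541 t 3.8 F [-0.4  1.3  5.1] open 0.575 grip 41.989200711250305
4
[[-0.0, -0.01, -0.59], [-0.0, -0.0, -0.6], [-0.01, -0.01, -0.59], [0.0, -0.01, -0.6]]
[np.float64(-0.0), np.float64(-0.0), np.float64(-0.0), np.float64(-0.0)]
end [ 0.4329 -0.2709  0.1301] -0.9541
```

```bash
python3 plan.py 4 .433 -.271 .13 -.954 16 .5225 .1392 .13 .837
```

```text
at [ 0.432  -0.2721  0.0111] yaw -0.9541 t 3.8 F [-0.4  1.3  5.1] open 0.575 grip 41.989200711250305
20
[[-0.0, -0.01, -0.59], [-0.0, -0.0, -0.6], [-0.01, -0.01, -0.59], [0.0, -0.01, -0.6], [-0.35, -0.39, 0.0], [-0.31, -0.42, 0.0], [-0.26, -0.46, 0.0], [-0.21, -0.48, 0.0], [-0.15, -0.5, 0.0], [-0.09, -0.52, 0.0], [-0.03, -0.52, 0.0], [0.02, -0.53, 0.0], [0.08, -0.52, 0.0], [0.14, -0.5, 0.0], [0.2, -0.49, 0.0], [0.24, -0.46, 0.0], [0.3, -0.43, 0.0], [0.35, -0.4, 0.0], [0.38, -0.35, 0.0], [0.43, -0.31, 0.0]]
[np.float64(-0.0), np.float64(-0.0), np.float64(-0.0), np.float64(-0.0), np.float64(-0.112), np.float64(-0.112), np.float64(-0.112), np.float64(-0.112), np.float64(-0.112), np.float64(-0.112), np.float64(-0.112), np.float64(-0.112), np.float64(-0.112), np.float64(-0.111), np.float64(-0.112), np.float64(-0.112), np.float64(-0.112), np.float64(-0.112), np.float64(-0.112), np.float64(-0.112)]
end [0.5227 0.1392 0.1301] 0.8369
```

Request:
send_rows:
  xyz:
    - [0,-0.01,-0.59]
    - [0,0,-0.6]
    - [-0.01,-0.01,-0.59]
    - [0,-0.01,-0.6]
    - [-0.35,-0.39,0]
    - [-0.31,-0.42,0]
    - [-0.26,-0.46,0]
    - [-0.21,-0.48,0]
    - [-0.15,-0.5,0]
    - [-0.09,-0.52,0]
  twist: [0,0,0,0,-0.112,-0.112,-0.112,-0.112,-0.112,-0.112]
  hand: [1,1,1,1,1,1,1,1,1,1]

```text
time: 5.05
ee_pos: [0.4661, -0.1159, 0.1294]
orientation: [0.0, 0.99, -0.139, 0.0]
ft_force: [0.8, -0.1, -2.5]
opening: 0.57
grip_force: 43.6
```

Request:
send_rows:
  xyz:
    - [-0.03,-0.52,0]
    - [0.02,-0.53,0]
    - [0.08,-0.52,0]
    - [0.14,-0.5,0]
    - [0.2,-0.49,0]
    - [0.24,-0.46,0]
    - [0.3,-0.43,0]
    - [0.35,-0.4,0]
    - [0.38,-0.35,0]
    - [0.43,-0.31,0]
  twist: [-0.112,-0.112,-0.112,-0.111,-0.112,-0.112,-0.112,-0.112,-0.112,-0.112]
  hand: [1,1,1,1,1,1,1,1,1,1]

```text
time: 6.3
ee_pos: [0.5223, 0.1403, 0.1294]
orientation: [0.0, 0.913, 0.408, -0.0]
ft_force: [0.9, 0.1, -2.5]
opening: 0.574
grip_force: 43.6
```

```bash
python3 - <<'E'
from h import *
o=get_obs();print(o["ee_pos"],2*np.arctan2(o["orientation"][2],o["orientation"][1]),o["opening"],o["grip_force"],o["ft_force"])
for n in("top","scene"):
    im,d,m=cam(n); np.savez(n+"1.npz",im=im,W=world(d,m),d=d)
    u=proj([[.515,.135,.1]],m)[0].astype(int); c=im[max(0,u[1]-45):u[1]+45,u[0]-60:u[0]+60]
    cv2.imwrite(f"pics/{n}1.png",cv2.resize(c,None,fx=5,fy=5,interpolation=cv2.INTER_CUBIC))
    print(u,proj([[.5125,.128,.054]],m))
a=[cv2.imread(f"pics/{n}1.png") for n in("top","scene")]
h=min(x.shape[0] for x in a)
cv2.imwrite("pics/c1.png",cv2.resize(np.hstack([x[:h] for x in a]),(800,int(h*800/sum(x.shape[1] for x in a)))))
E
```

```text
[0.52230584 0.14025373 0.12938128] 0.8405625802567196 0.5741335322321612 43.61606240272522 [ 0.88608614  0.14079352 -2.52729454]
[203 195] [[207.69978221 197.91199867]]
[271 161] [[269.87754956 172.23458954]]
```

View pics/c1.png

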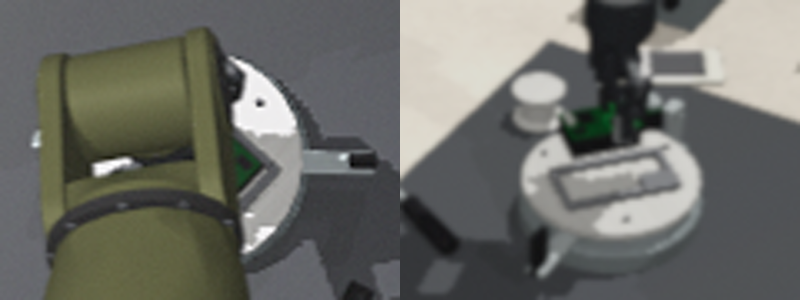

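The left crop (top camera) is hidden by the arm, except for a corner of the recess at (262,170). The right crop (scene camera) shows the module level in the fingers at (600,130), above the recess at (615,185).

```bash
python3 - <<'E'
from h import *
for n in("scene","top"):
    z=np.load(n+"1.npz"); W=z["W"];im=z["im"].astype(int)
    a=.8405; c,s=np.cos(a),np.sin(a)
    L=W[...,:2]-[.5223,.1403]; lx=(c*L[...,0]+s*L[...,1])*1000; ly=(-s*L[...,0]+c*L[...,1])*1000
    g=(im[...,1]>im[...,2]+12)&(im[...,1]>im[...,0]+12)&(W[...,2]>.135)&(W[...,2]<.16)&(abs(lx)<90)&(abs(ly)<50)
    print(n,g.sum(),W[g][:,2].mean())
    k=(W[...,2]>.12)&(W[...,2]<.152)&(abs(lx)<90)&(abs(ly)<50)
    for nm,q in(("green",g),("all",k)):
        print(nm,np.percentile(lx[q],[0,2,10,90,98,100]).round(1),np.percentile(ly[q],[0,2,10,90,98,100]).round(1))
    # corners: tail-end edge of top face
    m=vision.camera_model(n)
    for off in(-19,-17,-15,-13,-11):
        P=place(MOD+np.array([off/1000,0]),.1443,.5223,.1403,a)
        print(off,proj(P,m).round(1).tolist())
    if n=="scene":
        ok=(W[...,2]>.115)&(W[...,2]<.16)
        for r in range(132,176): print(r,''.join('G' if g[r,u] else ('#' if ok[r,u] else '.') for u in range(235,320)))
E
```

```text
scene 98 0.1478336317706241
green [-54.7 -53.8 -49.9  -1.5  19.9  23. ] [-26.9 -25.1 -22.   15.3  23.5  25.1]
all [-57.1 -56.  -53.7  43.2  55.2  58.1] [-38.9 -33.4 -25.   17.9  26.   30.8]
-19 [[261.1, 158.7], [282.5, 154.6], [280.4, 151.1], [289.2, 149.4], [286.5, 145.1], [256.7, 150.6]]
-17 [[261.6, 158.6], [283.1, 154.5], [280.9, 151.0], [289.8, 149.3], [287.0, 145.0], [257.3, 150.5]]
-15 [[262.2, 158.5], [283.6, 154.4], [281.4, 150.9], [290.3, 149.2], [287.5, 144.9], [257.8, 150.4]]
-13 [[262.7, 158.4], [284.1, 154.3], [282.0, 150.8], [290.8, 149.1], [288.0, 144.8], [258.3, 150.3]]
-11 [[263.3, 158.3], [284.7, 154.2], [282.5, 150.7], [291.3, 149.0], [288.5, 144.7], [258.9, 150.2]]
132 .....................................................................................
133 .....................................................................................
134 .....................................................................................
135 .....................................................................................
136 .........................................
[... 3548 characters left out ...]
......
top 50 0.14457938174624238
green [-60.3 -60.  -59.7 -36.6 -32.3 -31. ] [-26.4 -26.3 -24.9  -6.   -2.3  -0.5]
all [-60.3 -60.2 -59.9 -36.7 -31.8 -28.5] [-27.2 -27.  -25.9  -4.5   0.8   4. ]
-19 [[220.3, 198.8], [199.6, 179.8], [194.2, 185.5], [185.5, 177.5], [178.7, 184.7], [208.1, 212.0]]
-17 [[219.8, 198.4], [199.1, 179.3], [193.7, 185.0], [185.0, 177.0], [178.1, 184.3], [207.6, 211.6]]
-15 [[219.3, 197.9], [198.6, 178.8], [193.2, 184.6], [184.5, 176.5], [177.6, 183.8], [207.1, 211.1]]
-13 [[218.8, 197.4], [198.0, 178.4], [192.7, 184.1], [184.0, 176.0], [177.1, 183.3], [206.5, 210.6]]
-11 [[218.2, 196.9], [197.5, 177.9], [192.2, 183.6], [183.5, 175.6], [176.6, 182.8], [206.0, 210.1]]
```

Request:
send_rows:
  xyz:
    - [0.01,0,0.2]
    - [0,0,0.2]
    - [0,0,0.2]
    - [0,0,0.2]
    - [0,0,0.2]
    - [0,0,0]
    - [0,0,0]
    - [0,0,0]
    - [0,0,0]
    - [0,0,0]
  twist: [0,0,0,0,0,0,0,0,0,0]
  hand: [1,1,1,1,1,1,1,1,1,1]

```text
time: 7.65
ee_pos: [0.5227, 0.1398, 0.0794]
orientation: [0.0, 0.914, 0.406, 0.0]
ft_force: [-0.7, 0.1, -2.0]
opening: 0.575
grip_force: 43.5
```

```bash
python3 - <<'E'
from h import *
o=get_obs();print(o["ee_pos"],2*np.arctan2(o["orientation"][2],o["orientation"][1]),o["opening"],o["grip_force"],o["ft_force"])
out=[]
for n in("top","scene"):
    im,d,m=cam(n); np.savez(n+"2.npz",im=im,W=world(d,m),d=d)
    u=proj([[.5125,.128,.08]],m)[0].astype(int); c=im[u[1]-32:u[1]+32,u[0]-32:u[0]+32]
    P=[place(INN,.064,.5125,.128,.837),place(MOD,.094,*(np.array(o["ee_pos"][:2])-.0155*np.array([.667,.745])),.84)]
    b=cv2.resize(c,None,fx=6,fy=6,interpolation=cv2.INTER_CUBIC); b2=b.copy()
    for q,col in zip(P,((0,0,255),(255,255,0))):
        cv2.polylines(b2,[np.round((proj(q,m)-(u-32)+.5)*6*16).astype(np.int32)],True,col,1,cv2.LINE_AA,shift=4)
    out.append(b2)
cv2.imwrite("pics/c2.png",np.hstack(out))
E
```

```text
[0.52274974 0.13980029 0.07941057] 0.8368310597215188 0.5749581698407268 43.54417562484741 [-0.70978114  0.13712431 -1.9577808 ]
```

View pics/c2.png

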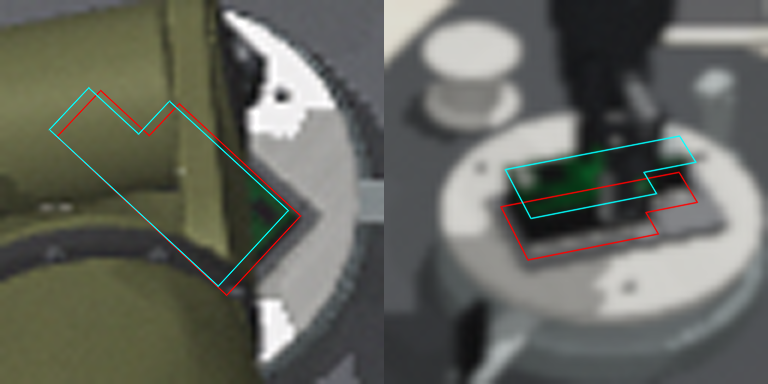

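The left crop shows the tail corner of the recess at (310,213), and the red outline fits it. In the right crop the cyan outline lies on the module (508–690,140–215) and the recess is directly below it. The alignment looks good, so I lower the module slowly.

Request:
send_rows:
  xyz:
    - [0,0,0.04]
    - [0,0,0.04]
    - [0,0,0.04]
    - [0,0,0.04]
    - [0,0,0]
    - [0,0,0]
    - [0,0,0]
    - [0,0,0]
    - [0,0,0]
    - [0,0,0]
  twist: [0,0,0,0,0,0,0,0,0,0]
  hand: [1,1,1,1,1,1,1,1,1,1]

```text
time: 9.0
ee_pos: [0.5229, 0.1398, 0.0748]
orientation: [0.0, 0.914, 0.406, 0.001]
ft_force: [-23.6, -5.5, 44.6]
opening: 0.572
grip_force: 48.8
```

```bash
python3 - <<'E'
from h import *
o=get_obs()
print(o["ee_pos"],o["orientation"],o["ft_force"],o["wrist_torque"])
for n in("top","scene"):
    im,d,m=cam(n); np.savez(n+"3.npz",im=im,W=world(d,m),d=d)
E
```

```text
[0.52294235 0.13984365 0.07481088] [2.37532416e-04 9.13686164e-01 4.06419880e-01 6.46382657e-04] [-23.64657616  -5.51174662  44.64245998] [-0.91776025  3.87703298  0.02833609]
```

Request:
send_rows:
  xyz:
    - [0,0,-0.1]
    - [0,0,0]
    - [0,0,0]
    - [0,0,0]
    - [0,0,0]
    - [0,0,0]
    - [0,0,0]
    - [0,0,0]
    - [0,0,0]
    - [0,0,0]
  twist: [0,0,0,0,0,0,0,0,0,0]
  hand: [1,1,1,1,1,1,1,1,1,1]

```text
time: 10.35
ee_pos: [0.5227, 0.1398, 0.0763]
orientation: [0.0, 0.914, 0.406, 0.0]
ft_force: [-0.2, 0.5, -2.8]
opening: 0.574
grip_force: 43.6
```

```bash
python3 - <<'E'
from h import *
o=get_obs()
print(o["ee_pos"],o["orientation"],o["ft_force"],o["wrist_torque"])
E
```

```text
[0.52271756 0.13976606 0.076277  ] [1.12905618e-05 9.13739068e-01 4.06301509e-01 5.92859698e-06] [-0.212777    0.48094287 -2.75677591] [ 0.05440292  0.02294804 -0.01102231]
```

Request:
send_rows:
  xyz:
    - [-0.03,-0.02,0]
    - [0,0,0]
    - [0,0,0.03]
    - [0,0,0.03]
    - [0,0,0.02]
    - [0,0,0]
    - [0,0,0]
    - [0,0,0]
    - [0,0,0]
    - [0,0,0]
  twist: [0,0,0,0,0,0,0,0,0,0]
  hand: [1,1,1,1,1,1,1,1,1,1]

```text
time: 11.6
ee_pos: [0.5212, 0.1394, 0.0749]
orientation: [0.0, 0.914, 0.406, 0.001]
ft_force: [-16.7, -3.0, 31.1]
opening: 0.574
grip_force: 47.4
```

```bash
cat > ft.py <<'E'
from h import *
o=get_obs(); F=o["ft_force"]+[0,0,2.5];T=o["wrist_torque"]
q=o["orientation"];a=2*np.arctan2(q[2],q[1]);c,s=np.cos(a),np.sin(a)
print(o["ee_pos"].round(4),a.round(4),"lx,ly force",c*F[0]+s*F[1],-s*F[0]+c*F[1],F[2])
for h in(0,.1,.15,.2,.25):
    ry=(T[0]-(h+.011)*F[1])/F[2];rx=(-(h+.011)*F[0]-T[1])/F[2]
    print(h,"contact lx,ly mm",((c*rx+s*ry)*1e3).round(1),((-s*rx+c*ry)*1e3).round(1))
E
python3 ft.py
```

```text
[0.5212 0.1394 0.0749] 0.837 lx,ly force -13.404962051788958 10.373629587504668 33.60849341345218
0 contact lx,ly mm -62.6 43.4
0.1 contact lx,ly mm -22.7 12.5
0.15 contact lx,ly mm -2.8 -2.9
0.2 contact lx,ly mm 17.1 -18.4
0.25 contact lx,ly mm 37.1 -33.8
```

```bash
python3 - <<'E'
from h import *
out=[]
def pic(n,i,P,c,h,f):
    im=np.load(f"{n}{i}.npz")["im"]; m=vision.camera_model(n); u=np.array(c)
    b=cv2.resize(im[u[1]-h:u[1]+h,u[0]-h:u[0]+h],None,fx=f,fy=f,interpolation=cv2.INTER_CUBIC)
    for q,col in P: cv2.polylines(b,[np.round(((proj(q,m)-(u-h)+.5)*f-.5)*16).astype(np.int32)],True,col,1,cv2.LINE_AA,shift=4)
    return b
R,C,G=(0,0,255),(255,255,0),(0,255,0)
nt=(.5101,.1276,.8465); ns=(.515,.128,.84)
a=pic("top",0,[(place(INN,.064,*nt),R),(place(OUT,.064,*nt),R)],(203,195),24,8)
b=pic("scene",0,[(place(INN,.064,*ns),R),(place(OUT,.064,*ns),R),(place(INN,.064,*nt),C)],(272,172),24,8)
tc=np.array([.5229,.1398]); mo=tuple(tc-.0155*np.array([.667,.745]))+(.837,)
c=pic("top",3,[(place(OUT,.064,*nt),R)],(216,200),12,16)
d=pic("scene",3,[(place(MOD,.09,*mo),C)],(272,170),24,8)
E=np.vstack([np.hstack([a,b]),np.hstack([c,d])])
cv2.imwrite("pics/c3.png",cv2.resize(E,(600,600)) if E.shape[0]>600 else E)
E
```

```text
(no output)
```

View pics/c3.png

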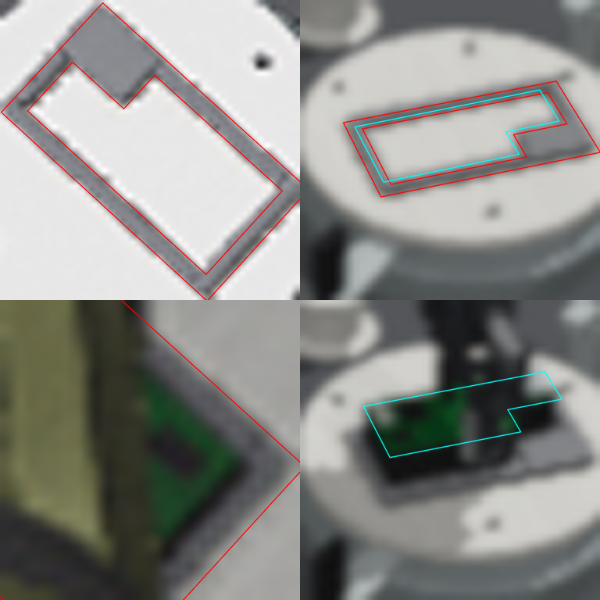

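Top left: the top-camera fit (0.5101,0.1276,0.8465) lies exactly on the walls. Bottom left: the module's green tail corner at (240,465) sits just inside the wall corner. I'll measure this corner against the recess with the top camera only.

```bash
python3 - <<'E'
from h import *
m=vision.camera_model("top"); print("cam",-np.array(m["R"]).T@m["t"])
def unproj(u,v,z):
    K=np.array(m["K"]);R=np.array(m["R"]);t=np.array(m["t"])
    d=R.T@np.linalg.solve(K,[u,v,1]); C=-R.T@t; return C+d*(z-C[2])/d[2]
def greenness(im): im=im.astype(float); return im[...,1]-np.maximum(im[...,0],im[...,2])
def edges(im,pose,z):
    # sample greenness along tool-frame lines: x profile for tail edge, y profile for -y edge
    g=greenness(im).astype(np.float32); c,s=np.cos(pose[2]),np.sin(pose[2])
    def samp(lx,ly):
        P=np.c_[pose[0]+c*lx-s*ly,pose[1]+s*lx+c*ly,np.full(len(lx),z)]; q=proj(P,m).astype(np.float32)
        return cv2.remap(g,q[:,0][None],q[:,1][None],cv2.INTER_LINEAR)[0]
    t=np.arange(-.016,.012,.0005)
    a=np.mean([samp(-.040+t,np.full(len(t),y)) for y in np.arange(-.018,-.009,.001)],0)
    b=np.mean([samp(np.full(len(t),x),-.025+t) for x in np.arange(-.034,-.026,.001)],0)
    r=[]
    for k in(a,b):
        hi=np.percentile(k,90); lo=np.median(k[:8]); i=np.argmax(k>(hi+lo)/2); r.append((round(1000*t[i],1),round(lo),round(hi)))
    return r
i0=np.load("top0.npz")["im"];i3=np.load("top3.npz")["im"]
print("ref tail,-y:",edges(i0,(.4233,-.2603,-.9493),.026))
tc=np.array([.5229,.1398])
for off in(-.0155,): print("now:",off,edges(i3,(*(tc+off*np.array([.67,.743])),.837),.0897))
for n in(("nest",.5101,.1276),):
    d=np.array(n[1:])-tc; print(n, "rel TCP3 lx,ly",d@[.67,.743],d@[-.743,.67])
E
```

```text
cam [ 0.40234118 -0.0357995   1.20412328]
ref tail,-y: [(np.float64(-0.5), -4, 30), (np.float64(0.0), -5, 31)]
now: -0.0155 [(np.float64(-3.5), -1, 20), (np.float64(-1.0), -1, 23)]
('nest', 0.5101, 0.1276) rel TCP3 lx,ly -0.017640600000000034 0.0013364000000000132
```

Request:
send_rows:
  xyz:
    - [0,0,-0.08]
    - [0.04,-0.03,0]
    - [0,0,0]
    - [0,0,0]
    - [0,0,0]
    - [0,0,0]
    - [0,0,0]
    - [0,0,0]
    - [0,0,0]
    - [0,0,0]
  twist: [0,-0.01,0,0,0,0,0,0,0,0]
  hand: [1,1,1,1,1,1,1,1,1,1]

```text
time: 12.85
ee_pos: [0.5212, 0.1418, 0.0763]
orientation: [-0.0, 0.912, 0.411, 0.0]
ft_force: [0.4, 0.4, -3.4]
opening: 0.573
grip_force: 43.6
```

```bash
cat > meas.py <<'E'
from h import *
im,d,m=cam("top"); o=get_obs(); q=o["orientation"]; a=2*np.arctan2(q[2],q[1]); tc=o["ee_pos"][:2]; z=o["ee_pos"][2]-.011+.026
g=im.astype(float); g=(g[...,1]-np.maximum(g[...,0],g[...,2])).astype(np.float32); c,s=np.cos(a),np.sin(a)
org=tc-.0155*np.array([c,s])
def samp(lx,ly):
    P=np.c_[org[0]+c*lx-s*ly,org[1]+s*lx+c*ly,np.full(len(lx),z)]; p=proj(P,m).astype(np.float32)
    return cv2.remap(g,p[:,0][None],p[:,1][None],cv2.INTER_LINEAR)[0]
t=np.arange(-.016,.012,.0002); e=[]
for k in (np.mean([samp(-.040+t,np.full(len(t),y)) for y in np.arange(-.018,-.009,.001)],0),
          np.mean([samp(np.full(len(t),x),-.025+t) for x in np.arange(-.034,-.026,.001)],0)):
    hi=np.percentile(k,90); lo=np.median(k[:8]); e.append(t[np.argmax(k>(hi+lo)/2)]*1000)
dn=(np.array([.5101,.1276])-org)*1000; n=[dn@[c,s],dn@[-s,c]]
print(o["ee_pos"],a.round(4),"edge",e,"shift needed lx,ly mm",n[0]-(e[0]+.5),n[1]-e[1])
E
python3 meas.py
```

```text
[0.52117068 0.14181188 0.07628146] 0.8468 edge [np.float64(-4.000000000000073), np.float64(-1.4000000000000887)] shift needed lx,ly mm 1.0199531071065198 0.27956916612468374
```

Request:
send_rows:
  xyz:
    - [0.02,0,0]
    - [0,0,0]
    - [0,0,0.03]
    - [0,0,0.03]
    - [0,0,0.03]
    - [0,0,0.02]
    - [0,0,0]
    - [0,0,0]
    - [0,0,0]
    - [0,0,0]
  twist: [0,0,0,0,0,0,0,0,0,0]
  hand: [1,1,1,1,1,1,1,1,1,1]

```text
time: 14.15
ee_pos: [0.5228, 0.1433, 0.0719]
orientation: [0.0, 0.912, 0.411, 0.002]
ft_force: [2.2, 5.8, 6.0]
opening: 0.572
grip_force: 44.9
```

```bash
python3 ft.py; python3 meas.py
```

```text
[0.5228 0.1433 0.0719] 0.8469 lx,ly force 5.788232285771936 2.2060606595976004 8.482639957926267
0 contact lx,ly mm 52.1 51.1
0.1 contact lx,ly mm -16.1 25.1
0.15 contact lx,ly mm -50.2 12.1
0.2 contact lx,ly mm -84.3 -0.9
0.25 contact lx,ly mm -118.5 -13.9
[0.52277106 0.14328353 0.07186025] 0.8469 edge [np.float64(-3.800000000000074), np.float64(-1.2000000000000899)] shift needed lx,ly mm -1.3427105852189558 0.30546055917915593
```

Request:
send_rows:
  xyz:
    - [0.01,0,0]
    - [0,0,0.04]
    - [0,0,0.04]
    - [0,0,0.04]
    - [0,0,0]
    - [0,0,0]
    - [0,0,0]
    - [0,0,0]
    - [0,0,0]
    - [0,0,0]
  twist: [0,0,0,0,0,0,0,0,0,0]
  hand: [1,1,1,1,1,1,1,1,1,1]

```text
time: 15.45
ee_pos: [0.5236, 0.1439, 0.0693]
orientation: [0.0, 0.912, 0.411, 0.003]
ft_force: [-16.6, 1.4, 48.4]
opening: 0.57
grip_force: 49.9
```

```bash
python3 ft.py
```

```text
[0.5236 0.1439 0.0693] 0.8471 lx,ly force -9.941129460339527 13.322051826661479 50.86939554014723
0 contact lx,ly mm -34.9 52.8
0.1 contact lx,ly mm -15.3 26.6
0.15 contact lx,ly mm -5.6 13.5
0.2 contact lx,ly mm 4.2 0.4
0.25 contact lx,ly mm 14.0 -12.7
```

```bash
python3 meas.py; python3 - <<'E'
from h import *
for n in("top","scene"):
    for i in (2,9):
        if i==2: z=np.load(n+"2.npz"); im,W=z["im"].astype(int),z["W"]
        else:
            im,d,m=cam(n); W=world(d,m); np.savez(n+"9.npz",im=im,W=W,d=d); im=im.astype(int)
        g=(im[...,1]>im[...,2]+10)&(im[...,1]>im[...,0]+10)&(np.hypot(W[...,0]-.51,W[...,1]-.125)<.09)&(W[...,2]>.06)&(W[...,2]<.12)
        P=W[g]; A=np.c_[P[:,0]-.51,P[:,1]-.125,np.ones(len(P))]
        f=np.linalg.lstsq(A,P[:,2],rcond=None)[0]
        w=(np.hypot(W[...,0]-.515,W[...,1]-.15)<.095)&(im.min(2)>170)&(W[...,2]>.04)
        print(n,i,g.sum(),"z med",np.median(P[:,2]),"plane",f.round(3),"table",np.median(W[w][:,2]))
E
```

```text
[0.52363148 0.14393873 0.06929   ] 0.8471 edge [np.float64(-3.200000000000078), np.float64(-1.000000000000091)] shift needed lx,ly mm -3.0036326321253877 0.3211493060292383
top 2 44 z med 0.0950292323651227 plane [ 0.044 -0.053  0.093] table 0.05285365130819181
top 9 38 z med 0.08996249149522545 plane [-0.043 -0.102  0.086] table 0.05250472832556628
scene 2 109 z med 0.09764432549038286 plane [-0.035 -0.01   0.098] table 0.05543827142044761
scene 9 103 z med 0.09041071494817796 plane [-0.024 -0.12   0.09 ] table 0.055305140343791165
```

The depth slope says the tail is about 6 mm high: the nose is in the recess and the tail rests on its wall. I'll ease the pressure, release and look.

Request:
send_rows:
  xyz:
    - [0,0,-0.04]
    - [0,0,-0.04]
    - [0,0,0]
    - [0,0,0]
    - [0,0,0]
    - [0,0,0]
    - [0,0,-0.5]
    - [0,0,-0.6]
    - [0,0,-0.6]
    - [0,0,0]
  twist: [0,0,0,0,0,0,0,0,0,0]
  hand: [1,1,0.25,0.15,0,0,0,0,0,0]

```text
time: 16.85
ee_pos: [0.5231, 0.1431, 0.1558]
orientation: [0.0, 0.912, 0.411, 0.002]
ft_force: [-0.8, -0.8, -0.8]
opening: 1.001
grip_force: 0.0
```

```bash
python3 plan.py 6 .42 0.02 .16 .847
```

```text
at [0.5231 0.1431 0.1558] yaw 0.8468 t 16.85 F [-0.8 -0.8 -0.8] open 1.001 grip 0.0
6
[[-0.54, 0.01, -0.01], [-0.53, 0.02, -0.02], [-0.54, 0.01, -0.01], [-0.53, 0.02, -0.02], [-0.54, 0.01, -0.01], [-0.53, 0.02, -0.01]]
[np.float64(-0.0), np.float64(-0.0), np.float64(-0.0), np.float64(-0.0), np.float64(-0.0), np.float64(-0.0)]
end [0.4201 0.0199 0.1598] 0.8468
```

Request:
send_rows:
  xyz:
    - [-0.54,0.01,0]
    - [-0.54,0.01,0]
    - [-0.54,0.01,0]
    - [-0.54,0.01,0]
    - [-0.54,0.01,0]
    - [-0.54,0.02,0]
    - [0,0,0]
    - [0,0,0]
    - [0,0,0]
    - [0,0,0]
  twist: [0,0,0,0,0,0,0,0,0,0]
  hand: [1,1,1,1,1,1,1,1,1,1]

```text
time: 18.1
ee_pos: [0.4176, 0.0196, 0.1536]
orientation: [-0.0, 0.912, 0.411, -0.0]
ft_force: [-0.0, -0.0, -0.5]
opening: 0.001
grip_force: 0.0
```

```bash
cat > look.py <<'E'
import sys; from h import *
i=sys.argv[1]; out=[]; vs=[]
for n,c in(("top",(203,195)),("scene",(272,170))):
    im,d,m=cam(n); W=world(d,m); np.savez(f"{n}{i}.npz",im=im,W=W,d=d); u=np.array(c)
    out.append(cv2.resize(im[u[1]-25:u[1]+25,u[0]-25:u[0]+25],None,fx=8,fy=8,interpolation=cv2.INTER_CUBIC))
    q=im.astype(int); g=(q[...,1]>q[...,2]+10)&(q[...,1]>q[...,0]+10)&(np.hypot(W[...,0]-.51,W[...,1]-.125)<.09)&(W[...,2]>.06)&(W[...,2]<.13)
    P=W[g]; c,s=.663,.749; L=(P[:,:2]-[.5101,.1276]); lx,ly=L@[c,s],L@[-s,c]
    f=np.linalg.lstsq(np.c_[lx,ly,np.ones(len(P))],P[:,2],rcond=None)[0]
    print(n,g.sum(),"z med",np.median(P[:,2]).round(4),"slope lx,ly,z0",f.round(3))
    if n=="top":
        k=((np.hypot(W[...,0]-.51,W[...,1]-.13)<.09)&(W[...,2]>.069)).astype(np.float32)
        w=(np.hypot(W[...,0]-.51,W[...,1]-.13)<.09)*1.
        print("fit",fit([(k,w,m)],[MOD],(1,),.081,(.511,.128,.84)))
cv2.imwrite(f"pics/l{i}.png",np.hstack(out))
E
python3 look.py 4
```

```text
top 407 z med 0.0863 slope lx,ly,z0 [-0.1    0.003  0.087]
fit (array([0.51057067, 0.12492685, 0.84093114]), np.float64(15.9765625))
scene 204 z med 0.0891 slope lx,ly,z0 [-0.103  0.021  0.09 ]
```

View pics/l4.png

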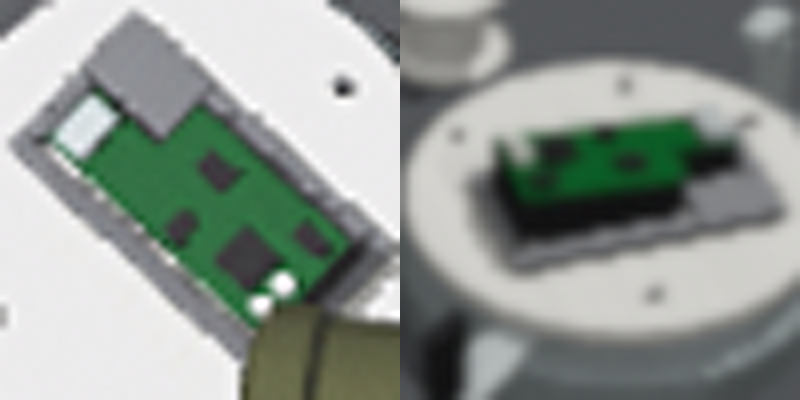

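Left: the module lies in the recess, nose down, with the tail edge at (350,250) caught on the tail wall, about 2 mm too far tailwards. I'll nudge the tail toward the nose with closed fingers.

```bash
python3 plan.py 5 .4638 .0752 .076 .847 5 .4770 .0902 .076 .847
```

```text
at [0.4176 0.0195 0.1537] yaw 0.8472 t 18.2 F [-0.7  0.5  0.8] open -0.002 grip 0.0
10
[[0.29, -0.01, 0.31], [0.29, -0.01, 0.31], [0.29, -0.01, 0.31], [0.29, -0.01, 0.31], [0.29, -0.01, 0.31], [0.08, 0.0, 0.0], [0.08, 0.0, 0.0], [0.08, 0.0, 0.0], [0.08, 0.0, 0.0], [0.08, 0.0, 0.0]]
[np.float64(0.0), np.float64(0.0), np.float64(0.0), np.float64(0.0), np.float64(0.0), np.float64(0.0), np.float64(0.0), np.float64(0.0), np.float64(0.0), np.float64(0.0)]
end [0.4769 0.0905 0.0762] 0.8472
```

Request:
send_rows:
  xyz:
    - [0.29,-0.01,0.31]
    - [0.29,-0.01,0.31]
    - [0.29,-0.01,0.31]
    - [0.29,-0.01,0.31]
    - [0.29,-0.01,0.31]
    - [0.08,0,0]
    - [0.08,0,0]
    - [0.08,0,0]
    - [0.08,0,0]
    - [0.08,0,0]
  twist: [0,0,0,0,0,0,0,0,0,0]
  hand: [1,1,1,1,1,1,1,1,1,1]

```text
time: 19.45
ee_pos: [0.4771, 0.0903, 0.0765]
orientation: [0.0, 0.912, 0.411, 0.0]
ft_force: [-0.8, -0.7, -0.3]
opening: 0.002
grip_force: 0.0
```

```bash
python3 ft.py|head -1; python3 look.py 5
```

```text
[0.4771 0.0903 0.0765] 0.8467 lx,ly force -1.1163953880987723 0.13845490549977246 2.1539920204117298
top 38 z med 0.0824 slope lx,ly,z0 [-0.142  0.05   0.089]
fit (array([0.49954161, 0.1220693 , 1.1739124 ]), np.float64(945.5625))
scene 192 z med 0.0889 slope lx,ly,z0 [-0.118  0.034  0.09 ]
```

Request:
send_rows:
  xyz:
    - [0.02,0,0]
    - [0.02,0,0]
    - [0.02,0,0]
    - [0,0,0]
    - [0,0,0]
    - [0,0,0]
    - [0,0,0]
    - [0,0,0]
    - [0,0,0]
    - [0,0,0]
  twist: [0,0,0,0,0,0,0,0,0,0]
  hand: [1,1,1,1,1,1,1,1,1,1]

```text
time: 20.8
ee_pos: [0.4789, 0.0925, 0.0763]
orientation: [-0.0, 0.912, 0.411, -0.0]
ft_force: [0.2, 0.0, -0.4]
opening: -0.001
grip_force: 0.6
```

```bash
python3 ft.py|head -1; python3 look.py 6|grep scene
```

```text
[0.4789 0.0925 0.0763] 0.8468 lx,ly force 0.1566343876798461 -0.17020149328251258 2.1199584866247054
scene 194 z med 0.0888 slope lx,ly,z0 [-0.112  0.022  0.09 ]
```

Request:
send_rows:
  xyz:
    - [0.02,0,0]
    - [0.02,0,0]
    - [0.02,0,0]
    - [0.01,0,0]
    - [0,0,0]
    - [0,0,0]
    - [0,0,0]
    - [0,0,0]
    - [0,0,0]
    - [0,0,0]
  twist: [0,0,0,0,0,0,0,0,0,0]
  hand: [1,1,1,1,1,1,1,1,1,1]

```text
time: 22.15
ee_pos: [0.4812, 0.0951, 0.0763]
orientation: [0.0, 0.912, 0.411, 0.0]
ft_force: [-0.8, -1.8, 1.4]
opening: 0.005
grip_force: 1.0
```

```bash
python3 ft.py|head -1; python3 look.py 7|grep scene
```

```text
[0.4812 0.0951 0.0763] 0.8467 lx,ly force -1.8799419025500452 -0.6361340449837677 3.900727830243069
scene 204 z med 0.0836 slope lx,ly,z0 [-0.038  0.001  0.084]
```

Request:
send_rows:
  xyz:
    - [0.02,0,0]
    - [0.02,0,0]
    - [0,0,0]
    - [0,0,0]
    - [0,0,0]
    - [-0.2,0,-0.3]
    - [0,0,-0.4]
    - [0,0,0]
    - [0,0,0]
    - [0,0,0]
  twist: [0,0,0,0,0,0,0,0,0,0]
  hand: [1,1,1,1,1,1,1,1,1,1]

```text
time: 23.5
ee_pos: [0.4756, 0.0892, 0.1105]
orientation: [-0.0, 0.912, 0.411, -0.001]
ft_force: [-0.2, -0.3, 0.1]
opening: 0.002
grip_force: 0.0
```

```bash
python3 look.py 8; python3 - <<'E'
from h import *
z=np.load("top0.npz")
E
python3 plan.py 1 .478 .09 .12 .847|head -1
```

```text
top 35 z med 0.0803 slope lx,ly,z0 [0.02  0.006 0.078]
fit (array([0.49910639, 0.12848531, 1.07076435]), np.float64(1050.671875))
scene 212 z med 0.0835 slope lx,ly,z0 [-0.019  0.011  0.083]
at [0.4757 0.0891 0.1107] yaw 0.8469 t 23.6 F [-0.1 -0.1 -1. ] open 0.002 grip 0.0
```

Request:
send_rows:
  xyz:
    - [0.24,0,0.1]
    - [0.24,0,0.1]
    - [0,0,0.15]
    - [0,0,0.1]
    - [0,0,0.07]
    - [0,0,0]
    - [0,0,0]
    - [0,0,0]
    - [0,0,0]
    - [0,0,0]
  twist: [0,0,0,0,0,0,0,0,0,0]
  hand: [1,1,1,1,1,1,1,1,1,1]

```text
time: 24.85
ee_pos: [0.4918, 0.1071, 0.0854]
orientation: [0.0, 0.912, 0.411, 0.0]
ft_force: [1.0, 0.1, 0.6]
opening: 0.002
grip_force: 0.0
```

```bash
python3 ft.py|head -1
```

```text
[0.4918 0.1071 0.0854] 0.8468 lx,ly force 0.7446779284513115 -0.6553445944334073 3.1458195820943744
```

Request:
send_rows:
  xyz:
    - [0,0,0.05]
    - [0,0,0.05]
    - [0,0,0.05]
    - [0,0,0]
    - [0,0,0]
    - [0,0,0]
    - [0,0,0]
    - [0,0,0]
    - [0,0,0]
    - [0,0,0]
  twist: [0,0,0,0,0,0,0,0,0,0]
  hand: [1,1,1,1,1,1,1,1,1,1]

```text
time: 26.1
ee_pos: [0.492, 0.107, 0.0798]
orientation: [0.0, 0.912, 0.411, 0.0]
ft_force: [-14.3, -3.9, 32.0]
opening: 0.003
grip_force: 15.6
```

```bash
python3 ft.py|head -1; python3 look.py a|grep scene; python3 plan.py 3 .48 .095 .125 .847 7 .475 -.006 .125 0.2
```

```text
[0.492  0.107  0.0798] 0.8469 lx,ly force -12.401051776538491 8.173461980766708 34.48692041340627
scene 186 z med 0.0829 slope lx,ly,z0 [-0.031  0.001  0.084]
at [0.492  0.107  0.0798] yaw 0.8469 t 26.2 F [-14.2  -3.6  31.8] open 0.003 grip 15.64702378353104
10
[[-0.11, -0.01, -0.3], [-0.12, -0.0, -0.3], [-0.11, -0.01, -0.3], [-0.23, 0.18, -0.0], [-0.2, 0.2, -0.0], [-0.19, 0.22, -0.0], [-0.17, 0.23, -0.0], [-0.14, 0.25, -0.0], [-0.13, 0.27, -0.0], [-0.09, 0.27, -0.0]]
[np.float64(-0.0), np.float64(-0.0), np.float64(-0.0), np.float64(0.092), np.float64(0.093), np.float64(0.092), np.float64(0.093), np.float64(0.092), np.float64(0.092), np.float64(0.093)]
end [ 0.4752 -0.0061  0.1248] 0.1999
```

Request:
send_rows:
  xyz:
    - [-0.11,-0.01,-0.3]
    - [-0.12,0,-0.3]
    - [-0.11,-0.01,-0.3]
    - [-0.23,0.18,0]
    - [-0.2,0.2,0]
    - [-0.19,0.22,0]
    - [-0.17,0.23,0]
    - [-0.14,0.25,0]
    - [-0.13,0.27,0]
    - [-0.09,0.27,0]
  twist: [0,0,0,0.092,0.093,0.092,0.093,0.092,0.092,0.093]
  hand: [1,1,1,1,1,1,1,1,1,1]

```text
time: 27.45
ee_pos: [0.4748, -0.0066, 0.1234]
orientation: [0.0, 0.995, 0.098, 0.0]
ft_force: [-1.0, 1.3, -0.8]
opening: 0.0
grip_force: 0.0
```

```bash
python3 look.py b|grep scene; python3 plan.py 4 .475 -.008 .055 0.2 6 .553 0 .055 .2
python3 - <<'E'
from h import *
W=np.load("topb.npz")["W"]; q=(W[...,2]>.078)&(W[...,2]<.095)&(abs(W[...,0]-.52)<.06)&(W[...,1]<.03)&(W[...,1]>-.04)
p=W[q]; print(len(p),p.mean(0),p.min(0),p.max(0))
E
```

```text
scene 211 z med 0.0832 slope lx,ly,z0 [-0.019  0.024  0.083]
at [ 0.4749 -0.0069  0.1233] yaw 0.1972 t 27.55 F [-1.1 -0.5 -0.2] open 0.0 grip 0.0
10
[[-0.0, 0.01, 0.34], [-0.0, 0.0, 0.34], [-0.0, 0.01, 0.34], [-0.0, 0.0, 0.35], [0.26, 0.03, -0.0], [0.26, 0.02, -0.0], [0.26, 0.03, -0.0], [0.26, 0.02, -0.0], [0.26, 0.03, -0.0], [0.26, 0.02, -0.0]]
[np.float64(-0.001), np.float64(-0.0), np.float64(-0.001), np.float64(-0.001), np.float64(0.0), np.float64(0.0), np.float64(0.0), np.float64(0.0), np.float64(0.0), np.float64(0.0)]
end [5.53e-01 2.00e-04 5.48e-02] 0.2002<stdin>:3: RuntimeWarning: Mean of empty slice.
  ret = um.true_divide(
Traceback (most recent call last):
ValueError: zero-size array to reduction operation minimum which has no identity
```

Request:
send_rows:
  xyz:
    - [0,0,0.34]
    - [0,0.01,0.34]
    - [0,0,0.34]
    - [0,0.01,0.35]
    - [0.26,0.02,0]
    - [0.26,0.02,0]
    - [0.26,0.03,0]
    - [0.26,0.02,0]
    - [0.26,0.03,0]
    - [0.26,0.02,0]
  twist: [0,0,0,0,0,0,0,0,0,0]
  hand: [1,1,1,1,1,1,1,1,1,1]

```text
time: 28.8
ee_pos: [0.5533, 0.0021, 0.0544]
orientation: [-0.0, 0.995, 0.1, -0.001]
ft_force: [-4.5, 1.4, 1.3]
opening: -0.001
grip_force: 2.0
```

```bash
python3 ft.py|head -1; cat > ang.py <<'E'
from h import *
# heading of module from scene, visible lever tab
im,d,m=cam("scene"); W=world(d,m); im0=im; im=im.astype(int)
g=(np.hypot(W[...,0]-.513,W[...,1]-.14)<.1)&(W[...,2]>.072)&(W[...,2]<.1)
g&=(im[...,1]>im[...,2]+10)&(im[...,1]>im[...,0]+10)
P=W[g][:,:2]; e,v=np.linalg.eigh(np.cov(P.T)); print("scene green axis",np.arctan2(v[1,1],v[0,1])%np.pi,g.sum(),P.mean(0))
u=(275,180); cv2.imwrite("pics/ang.png",cv2.resize(im0[140:220,230:330],None,fx=6,fy=6,interpolation=cv2.INTER_CUBIC))
t=(W[...,2]>.05)&(W[...,2]<.092)&(abs(W[...,0]-.54)<.06)&(W[...,1]<.035)&(W[...,1]>-.04)
if t.sum(): print("tab-ish",t.sum(),W[t].mean(0),W[t].min(0),W[t].max(0))
E
python3 ang.py
```

```text
[0.5533 0.0021 0.0544] 0.2003 lx,ly force -4.1270130207550775 2.2990977966726813 3.8095452420870597
scene green axis 1.724207661366028 114 [0.5348614  0.15621039]
tab-ish 84 [ 0.56416424 -0.00075112  0.0742287 ] [ 0.54339764 -0.01427842  0.05081813] [0.57707989 0.02064972 0.09076309]
```

Request:
send_rows:
  xyz:
    - [-0.26,-0.03,0]
    - [-0.26,-0.02,0]
    - [-0.26,-0.03,0]
    - [-0.26,-0.02,0]
    - [-0.26,-0.03,0]
    - [-0.3,-0.02,0]
    - [0,0,0]
    - [0,0,0]
    - [0,0,0]
    - [0,0,0]
  twist: [0,0,0,0,0,0,0,0,0,0]
  hand: [1,1,1,1,1,1,1,1,1,1]

```text
time: 30.1
ee_pos: [0.4733, -0.0068, 0.0542]
orientation: [0.0, 0.995, 0.1, 0.0]
ft_force: [0.9, 0.3, -1.0]
opening: -0.002
grip_force: 0.0
```

```bash
python3 ft.py|head -1;cat > chk.py <<'E'
from h import *
im,d,m=cam("scene"); W=world(d,m)
k=((np.hypot(W[...,0]-.515,W[...,1]-.15)<.09)&(W[...,2]>.070)&(W[...,2]<.1)).astype(np.float32); w=(np.hypot(W[...,0]-.515,W[...,1]-.15)<.09)*1.
for g in(.84,1.155,1.47,1.78):
    c,s=np.cos(g),np.sin(g); x=.515-(c*.017-s*.011); y=.15-(s*.017+c*.011)
    print(g,fit([(k,w,m)],[MOD],(1,),.080,(x,y,g)))
q=(W[...,2]>.06)&(W[...,2]<.092)&(abs(W[...,0]-.53)<.06)&(W[...,1]<.03)&(W[...,1]>-.04)
if q.sum(): print("tab",q.sum(),W[q].mean(0),W[q].min(0),W[q].max(0))
cv2.imwrite("pics/chk.png",cv2.resize(im[130:220,225:335],None,fx=5,fy=5,interpolation=cv2.INTER_CUBIC))
E
python3 chk.py; python3 plan.py 1 .475 -.008 .055 .2 | head -1
```

```text
[ 0.4733 -0.0068  0.0542] 0.1999 lx,ly force 0.9669823716335941 0.07044919167635635 1.456700708236395
0.84 (array([0.52158287, 0.13044438, 1.16578596]), np.float64(56.75390625))
1.155 (array([0.52126702, 0.13085912, 1.19111923]), np.float64(55.58984375))
1.47 (array([0.52165788, 0.13221887, 1.16519859]), np.float64(56.69140625))
1.78 (array([0.52299062, 0.12967721, 1.16215552]), np.float64(57.41796875))
tab 80 [ 0.49855314 -0.00855743  0.07661411] [ 0.47122784 -0.02137278  0.06011882] [0.51974424 0.01119881 0.08975844]
at [ 0.4732 -0.0068  0.0542] yaw 0.1998 t 30.15 F [0.3 0.7 0. ] open -0.001 grip 0.0
```

View pics/chk.png

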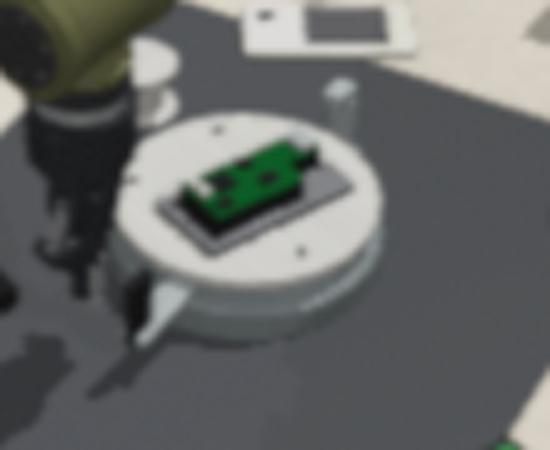

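The picture shows the module flat in the recess at (250,180), turned one notch, its nose one notch short of the post (340,100), and the lever tab (137,305) back at rest. Second stroke.

Request:
send_rows:
  xyz:
    - [0.26,0.03,0]
    - [0.26,0.02,0]
    - [0.26,0.03,0]
    - [0.26,0.02,0]
    - [0.26,0.03,0]
    - [0.3,0.02,0]
    - [0,0,0]
    - [0,0,0]
    - [0,0,0]
    - [0,0,0]
  twist: [0,0,0,0,0,0,0,0,0,0]
  hand: [1,1,1,1,1,1,1,1,1,1]

```text
time: 31.4
ee_pos: [0.5526, 0.0016, 0.0541]
orientation: [-0.0, 0.995, 0.1, -0.0]
ft_force: [-3.5, -1.3, -1.6]
opening: -0.003
grip_force: 1.4
```

Request:
send_rows:
  xyz:
    - [-0.26,-0.03,0]
    - [-0.26,-0.02,0]
    - [-0.26,-0.03,0]
    - [-0.26,-0.02,0]
    - [-0.26,-0.03,0]
    - [-0.3,-0.02,0]
    - [0,0,-0.5]
    - [0,0,-0.6]
    - [0,0,-0.6]
    - [0,0,-0.6]
  twist: [0,0,0,0,0,0,0,0,0,0]
  hand: [1,1,1,1,1,1,1,1,1,1]

```text
time: 32.65
ee_pos: [0.4727, -0.0069, 0.1704]
orientation: [0.0, 0.995, 0.1, 0.0]
ft_force: [1.0, 0.4, 0.7]
opening: 0.003
grip_force: 0.0
```

```bash
python3 chk.py; python3 plan.py 14 .69 -.205 .17 .16 6 .69 -.205 .112 .16
```

```text
0.84 (array([0.52579191, 0.13521938, 1.48673036]), np.float64(46.4296875))
1.155 (array([0.52666652, 0.13417461, 1.49255949]), np.float64(45.75))
1.47 (array([0.52684746, 0.13587126, 1.48502954]), np.float64(46.35546875))
1.78 (array([0.5264543 , 0.13401375, 1.48478437]), np.float64(46.20703125))
tab 43 [ 0.51545789 -0.00550084  0.07690259] [ 0.50834638 -0.01761395  0.06084374] [0.51958867 0.00926047 0.08978339]
at [ 0.4741 -0.007   0.1741] yaw 0.1998 t 32.7 F [1.3 0.7 5.4] open 0.001 grip 0.0
20
[[0.25, 0.34, 0.01], [0.24, 0.34, 0.0], [0.25, 0.33, 0.01], [0.25, 0.34, 0.0], [0.25, 0.33, 0.01], [0.25, 0.34, 0.0], [0.25, 0.33, 0.01], [0.26, 0.34, 0.01], [0.25, 0.33, 0.0], [0.26, 0.33, 0.01], [0.25, 0.33, 0.0], [0.26, 0.33, 0.01], [0.25, 0.33, 0.01], [0.26, 0.33, 0.0], [0.0, 0.0, 0.19], [0.0, 0.0, 0.2], [0.0, 0.0, 0.19], [0.0, 0.0, 0.19], [0.0, 0.0, 0.2], [0.0, 0.0, 0.19]]
[np.float64(0.003), np.float64(0.003), np.float64(0.003), np.float64(0.002), np.float64(0.003), np.float64(0.003), np.float64(0.003), np.float64(0.003), np.float64(0.003), np.float64(0.002), np.float64(0.003), np.float64(0.003), np.float64(0.003), np.float64(0.003), np.float64(-0.0), np.float64(-0.0), np.float64(-0.0), np.float64(-0.0), np.float64(-0.0), np.float64(-0.0)]
end [ 0.6898 -0.2049  0.1121] 0.1598
```

Heading is 1.486 against 1.46 for the post, so the table is in the right notch and the lever is at rest. Now the switch.

Request:
send_rows:
  xyz:
    - [0.35,0.47,0]
    - [0.35,0.47,0]
    - [0.35,0.47,0]
    - [0.35,0.47,0.01]
    - [0.35,0.47,0.01]
    - [0.35,0.47,0.01]
    - [0.35,0.47,0.01]
    - [0.35,0.47,0.01]
    - [0.35,0.47,0.01]
    - [0.37,0.46,0.01]
  twist: [0.004,0.004,0.004,0.004,0.004,0.004,0.004,0.004,0.004,0.004]
  hand: [1,1,1,1,1,1,1,1,1,1]

```text
time: 33.95
ee_pos: [0.6889, -0.2064, 0.1656]
orientation: [0.0, 0.997, 0.08, 0.0]
ft_force: [-0.3, 0.5, 0.2]
opening: -0.003
grip_force: 0.0
```

```bash
python3 plan.py 4 .69 -.205 .112 .16 6 .594 -.221 .112 .16;python3 - <<'E'
from h import *
im,d,m=cam("scene");W=world(d,m)
q=(np.hypot(W[...,0]-.648,W[...,1]+.2125)<.03)&(W[...,2]>.118)&(W[...,2]<.15); print(q.sum(),W[q].mean(0))
E
```

```text
at [ 0.6889 -0.2064  0.1656] yaw 0.1596 t 33.95 F [-0.3  0.5  0.2] open -0.003 grip 0.0
10
[[0.01, -0.01, 0.27], [0.0, -0.0, 0.27], [0.01, -0.01, 0.26], [0.01, -0.0, 0.27], [-0.33, 0.0, 0.0], [-0.32, 0.0, 0.0], [-0.33, 0.0, 0.0], [-0.32, 0.0, 0.0], [-0.33, 0.0, 0.0], [-0.32, 0.01, 0.0]]
[np.float64(-0.0), np.float64(-0.0), np.float64(-0.0), np.float64(-0.0), np.float64(-0.0), np.float64(-0.0), np.float64(-0.0), np.float64(-0.0), np.float64(-0.0), np.float64(-0.0)]
end [ 0.5941 -0.2212  0.1121] 0.1596
63 [ 0.64958358 -0.21364451  0.13473783]
```

Request:
send_rows:
  xyz:
    - [0.01,-0.01,0.27]
    - [0,0,0.27]
    - [0.01,-0.01,0.26]
    - [0.01,0,0.27]
    - [-0.33,0,0]
    - [-0.32,0,0]
    - [-0.33,0,0]
    - [-0.32,0,0]
    - [-0.33,0,0]
    - [-0.32,0,0]
  twist: [0,0,0,0,0,0,0,0,0,0]
  hand: [1,1,1,1,1,1,1,1,1,1]

```text
time: 35.25
ee_pos: [0.5945, -0.2196, 0.1121]
orientation: [0.0, 0.997, 0.08, 0.002]
ft_force: [86.2, 11.4, -29.1]
opening: -0.005
grip_force: 44.3
```

Request:
send_rows:
  xyz:
    - [0,0,0]
    - [0,0,0]
    - [0.3,0,0]
    - [0.5,0,0]
    - [0.5,0,0]
    - [0.3,0,-0.2]
    - [0,0,-0.4]
    - [0,0,-0.4]
    - [0,0,0]
    - [0,0,0]
  twist: [0,0,0,0,0,0,0,0,0,0]
  hand: [1,1,1,1,1,1,1,1,1,1]

```text
time: 36.5
ee_pos: [0.6722, -0.2074, 0.1621]
orientation: [-0.0, 0.997, 0.08, -0.0]
ft_force: [1.1, 0.4, -0.6]
opening: 0.0
grip_force: 0.0
```

```bash
python3 chk.py|head -2; python3 - <<'E'
from h import *
im,d,m=cam("scene");W=world(d,m)
q=(np.hypot(W[...,0]-.61,W[...,1]+.22)<.065)&(W[...,2]>.118)&(W[...,2]<.152); print(q.sum(),W[q].mean(0))
for n in("phone_shell","adapter"): print(n,[(x["location"],x["p"]) for x in search_frame("scene",n)[:1]])
cv2.imwrite("pics/end.png",cv2.resize(im[110:310,140:380],None,fx=3,fy=3))
E
```

```text
0.84 (array([0.53021134, 0.13534818, 1.57689823]), np.float64(3.984375))
1.155 (array([0.53086128, 0.13526754, 1.60304203]), np.float64(4.00390625))
64 [ 0.57551469 -0.22476355  0.1333739 ]
phone_shell [([0.4605, 0.4563, 0.011], 0.59)]
adapter [([0.5374, -0.4961, 0.0364], 0.6)]
```

View pics/end.png

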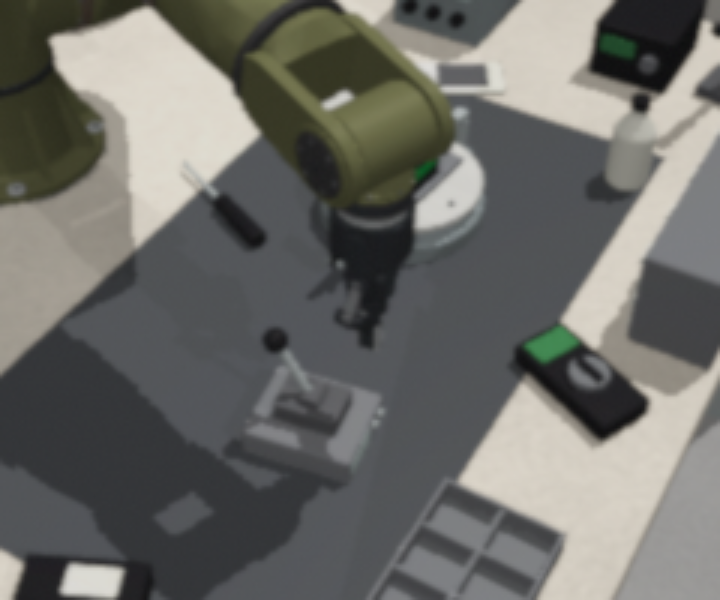

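The toggle's knob at (276,340) now leans the other way: it moved 74 of 77 mm. The gripper is clear, and nothing else was disturbed.

```bash
python3 -c "
from plant import env; print(env.close_job())"
```

```text
the job is handed in; nothing more can be done
None
```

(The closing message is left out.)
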